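Clear the titration bench into rack, tray and dish

ROBOT

A 6-joint arm with a two-finger parallel gripper is mounted at the origin on the work surface. World frame = base frame: x ahead of the robot, y to its left, z up, the work surface at z = 0. Lengths are in mm, angles in rad, forces in N, time in s.
With the tool pointing down it reaches from about 400 to 825 mm from the base axis. Payload 7 kg.
Tool frame: the origin (TCP) lies midway between the tips of the shut fingers; the grasp point (between the pads) lies 19 mm behind it; z points along the fingers, y is the line along which they close (so a half turn about z gives the same grasp; the last joint's range is limited). The gripper opens to 85 mm and grips with 20 to 120 N. Pads are 22 mm wide; open, the fingers measure 114 mm over their backs; the gripper's body (76 mm by 85 mm) begins 54 mm behind the grasp point. The pads swing forward as they close: fully open they stand 13 mm farther back than shut.
Start: joints at [-0.964, 0.359, 0.012, 0, -1.224, -0.288], TCP at [211.536, -640.974, 231.302] pointing down, gripper open.
Joint ranges: [-3.07, 3.07], [-1.43, 2.12], [-1.02, 1.25], [-3.03, 1.67], [-3.05, -0], [-3.03, 3.03]. Speed limits (rad/s): [2.39, 2.39, 3.01, 3.14, 3.14, 3.14].

INTERFACE

Orientations are given as a unit quaternion [x, y, z, w].
In Python, from station import arm gives the robot as it stands.
- The arm moves only by the tool drive_tool, never from a script. Its argument "series" is a list of rows, each an object of numbers: "jaw": the closure, from 0 (fully open) to 1 (shut); "dx", "dy", "dz": the shift along the tool's x, y, z in cm; "ax", "ay", "az": the turn, a rotation vector about the tool's x, y, z in units of 10 degrees (1.0 is 10 degrees). A call has 1 to 10 rows; each row shifts and turns the commanded pose from where the row before left it, along the tool's axes as they then stand; what a row does not reach is not made up. A row lasts 1/8 s, in which the tool goes at most 62.5 mm and 10.7 degrees, less where a joint would pass 70% of its speed; a pose out of reach is approached as far as the arm can. A call is refused whole if a number of a shift passes 6.25 or a number of a turn 1, either way. A call with a gripper value outside its range is refused whole. The fingers move at their own pace and stop on an object; "force" is the grip in N (left out, the last holds). Time passes only in rows, so rows that do not move let the fingers close. It gives the time, the measured TCP pose, the force, the opening and the grip force at its end, in the units of the state.
- arm.get_obs(): the state, without advancing time (a new reading comes with each control period).
- arm.get_image(name): name is "scene" or "side" or "wrist"; returns the picture (480x640x3 uint8, red, green, blue); there is no depth.
- arm.camera_model(name): a dict with "fx", "fy", "cx", "cy" (pixels), "R" (3x3) and "t" (3): a world point X has camera coordinates R X + t; the wrist camera has in their place "mount" (4x4, takes a point from camera to tool coordinates, whose origin is the TCP and whose axes are the flange's). Camera axes: x right, y down, z forward; pixel columns grow to the right and rows downward; lengths in mm; the calibration is good to about 2 mm. A picture is of the moment at which its call begins: read the wrist's pose just before it. camera_model takes no time and is no camera call.
- arm.job_done(): hands the job in; it is judged then, once.
Trained networks look in the newest picture that a camera, given by its name, has taken for a name from the list of things; names that differ only in an ending like _2 or _b are one class to them, and where a whole thing is asked for, a point or a joint stands for the part that bears it (a point fixed in the world has none). Each returns a list of dicts, best first, with "p" (0 to 1); they miss things now and then, are a little off and sometimes report something else, mostly with a low value. They report only what shows in the picture. A call takes as long as a camera call. They do not tell look-alikes from the thing itself.
- arm.trace(query, camera): "region" (480x640 bool, what is visible of it) and "bbox" ([left, top, width, height] in pixels, round what is visible of it).
- arm.pinpoint(query, camera): "location" ([row, column] in pixels: a listed point, or the origin of a listed thing).
The state is a dict: "time": time; "q": joint angles; "qd": joint speeds; "joint_efforts": joint torques, N m; "eef_pos": TCP position; "orientation": TCP orientation; "wrist_force": force on the tool from outside, world axes, zero at the start; "moment": the same for the moment, N m; "opening": opening from 0.0 (shut) to 1.0 (fully open); "grasp_force": force on a finger pad.
Only numpy, scipy, OpenCV 4.12 (cv2) and the standard library are available. Lean on these libraries where they do the work, as an engineer would, in place of code of your own. Each camera call takes 0.05 s, during which the arm holds its last target. There are 200 camera calls.

TASK

The titration run is over: put the loose pieces on the bench back where each kind is kept. Stand the two amber bottles in the white rack, the large one in the wide bay and the small one in the narrow bay; stand both white stoppers on their heads, as they are now, in the steel tray; and lay the stirring bar in the middle of the porcelain dish. Keep the bottles upright and set them down without dropping them, and leave the jar and the beaker standing where they are.

Things in the scene. Friction and masses are not known exactly. Their poses are not given: they have to be found in the camera images.
- large_bottle: Large amber glass bottle with a white ribbed screw cap, standing upright, z up. Straight round body 46 mm in diameter up to 68 mm, sloping shoulder to 80 mm, cap 28 mm in diameter from 80 to 98 mm (the top). About 0.2 kg. Origin: centre of the underside.
- small_bottle: Small amber glass bottle with a white ribbed screw cap, standing upright, z up. Straight round body 34 mm in diameter up to 60 mm, cap 24 mm in diameter from 66 to 84 mm (the top). About 0.1 kg. Origin: centre of the underside.
- large_stopper: Large white plastic (PTFE) joint stopper standing on its flat head, z up. Head: disc 38 mm in diameter, 10 mm high; on it the cone, 29 mm in diameter at the head, narrowing to 26 mm at the top, 44 mm above the bench. About 60 g. Origin: centre of the head's flat underside.
- small_stopper: Small white plastic (PTFE) joint stopper standing on its flat head, z up. Head: disc 28 mm in diameter, 9 mm high; on it the cone, 19 mm in diameter at the head, narrowing to 16.6 mm at the top, 39 mm above the bench. About 30 g. Origin: centre of the head's flat underside.
- stir_bar: White plastic (PTFE) magnetic stirring bar lying on the bench: an eight-sided rod 45 mm long (along its x) and 10 mm across the flats, with a thin ring round its middle. 14 g; not attracted to anything here. Origin: underside of its middle.
- rack: White sheet-metal bottle rack fixed to the bench: open-topped, 76 mm (x) by 135 mm (y), 30 mm high, walls and floor 3 mm, dark liners on the floor. A partition leaves two bays, both 70 mm deep along x: the wide bay, 70 mm along y, centred at x = 0, y = +29.5 mm; the narrow bay, 56 mm along y, centred at x = 0, y = -36.5 mm. Origin: centre of the underside, z up.
- tray: Shallow stainless steel tray, fixed to the bench, 100 mm (x) by 140 mm (y), 18 mm high, walls and floor 2 mm, undivided. Origin: centre of the underside, z up.
- dish: Round white porcelain dish, fixed to the bench, 106 mm in diameter at the rim, 98 mm at the foot, 25 mm high, wall and floor 4 mm (flat floor about 90 mm across). Origin: centre of the underside, z up.
- jar: Bystander: squat white plastic jar with a black lid, 53 mm in diameter, 59 mm high, standing loose among the things. Origin: centre of the underside.
- beaker: Bystander: empty open steel beaker, 53 mm in diameter at the rim, 70 mm high, with a small spout at its rim, standing loose among the things. Origin: centre of the underside.
Mind the look-alikes: they are no part of the job. Leave any pink look-alike of the large_bottle alone. Leave any purple look-alike of the dish alone.

How it is judged:
By the outcome, as a careful person would: the job done as asked, in the order asked, and still so for the second after the job is handed in, with the robot touching nothing.
It also fails if it takes over 112 s, if anything falls off the work surface, if the arm or the gripper's body presses on something with over 40 N, if the wrist force passes 120 N, or if a joint passes its speed limit or range.

## Working session

There is one attempt and no reset: what is moved stays moved. The work goes in short steps, Python scripts to look and compute and a tool call to move; the robot and the scene stay as the last step left them, time stands still between calls to the robot, and variables do not carry over. Pictures are saved under pics/ and viewed, at most 14 in all, crops included, and the job is handed in when it is done.

Besides the shell and the picture viewer there is one more tool, called after "Call:" by a JSON object that holds its "fn" and its "kwargs". drive_tool: Moves the arm, as the interface text tells. Its arguments: {"type":"object","properties":{"series":{"type":"array","items":{"type":"object","properties":{"jaw":{"type":"number"},"dx":{"type":"number"},"dy":{"type":"number"},"dz":{"type":"number"},"ax":{"type":"number"},"ay":{"type":"number"},"az":{"type":"number"}}}},"force":{"type":"number"}},"required":["series"]}

```bash
mkdir -p pics; ls
python3 - <<'E'
from station import arm
import cv2, numpy as np
np.set_printoptions(precision=3,suppress=True)
for c in ("scene","side"):
    im=arm.get_image(c); cv2.imwrite(f"pics/{c}0.png",im[:,:,::-1])
    m=arm.camera_model(c); print(c,m["fx"],m["cx"],m["cy"],(-np.array(m["R"]).T@np.array(m["t"])))
    for n in ["large_bottle","small_bottle","large_stopper","small_stopper","stir_bar","rack","tray","dish","jar","beaker"]:
        R=np.array(m["R"]);t=np.array(m["t"])
        out=[]
        for d in arm.pinpoint(n,c):
            r,co=d["location"]; ray=R.T@np.array([(co-m["cx"])/m["fx"],(r-m["cy"])/m["fy"],1]); o=-R.T@t
            X=o-ray*o[2]/ray[2]; out.append((round(d["p"],2),[round(r),round(co)],X[:2].round(0).tolist()))
        print(n,out)
o=arm.get_obs();print(o); print(arm.camera_model("wrist"))
E
```

```text
pics
scene 496.39686293407914 321.08382968721185 239.08401961388358 [1107.01  -246.148  866.87 ]
large_bottle [(0.67, [271, 207], [482.0, -227.0]), (0.64, [222, 197], [343.0, -212.0]), (0.62, [251, 174], [404.0, -280.0])]
small_bottle [(0.74, [233, 298], [461.0, -14.0]), (0.15, [310, 158], [535.0, -342.0])]
large_stopper [(0.74, [312, 246], [606.0, -183.0]), (0.54, [305, 156], [522.0, -342.0])]
small_stopper [(0.5, [242, 245], [439.0, -130.0])]
stir_bar [(0.38, [214, 355], [459.0, 128.0])]
rack [(0.77, [297, 336], [644.0, -5.0]), (0.71, [242, 245], [438.0, -131.0])]
tray [(0.67, [210, 452], [532.0, 341.0])]
dish [(0.93, [310, 157], [534.0, -343.0]), (0.79, [372, 194], [689.0, -309.0]), (0.44, [246, 249], [451.0, -127.0])]
jar [(0.64, [260, 418], [627.0, 197.0])]
beaker [(0.9, [171, 393], [367.0, 275.0])]
side 450.3040679710667 314.0023807192295 239.4632138799694 [ 337.13  -687.972  426.054]
large_bottle [(0.88, [396, 281], [394.0, -290.0]), (0.87, [351, 340], [487.0, -227.0]), (0.76, [362, 220], [324.0, -212.0])]
small_bottle [(0.7, [272, 296], [469.0, -11.0])]
large_stopper [(0.66, 
[... 668 characters left out ...]
qd': array([ 0.   ,  0.001, -0.001,  0.001,  0.001, -0.001]), 'joint_efforts': array([  0.   , -58.3  ,  29.367,   6.942,  -0.001,  -0.   ]), 'eef_pos': array([ 211.558, -640.981,  231.314]), 'orientation': array([-0.159,  0.987, -0.   ,  0.   ]), 'wrist_force': array([-0.41 , -0.014, -0.221]), 'moment': array([-0.002, -0.027, -0.039]), 'grasp_force': 0.0, 'opening': 1.0031158939731437}
{'fx': 387.80161419459574, 'fy': 387.80161419459574, 'cx': 320.4534110380592, 'cy': 241.60038972327513, 'mount': array([[  -0.001,   -0.948,   -0.318,   82.794],
       [   1.   ,   -0.001,   -0.001,    1.078],
       [   0.001,   -0.318,    0.948, -143.517],
       [   0.   ,    0.   ,    0.   ,    1.   ]])}
```

View pics/scene0.png

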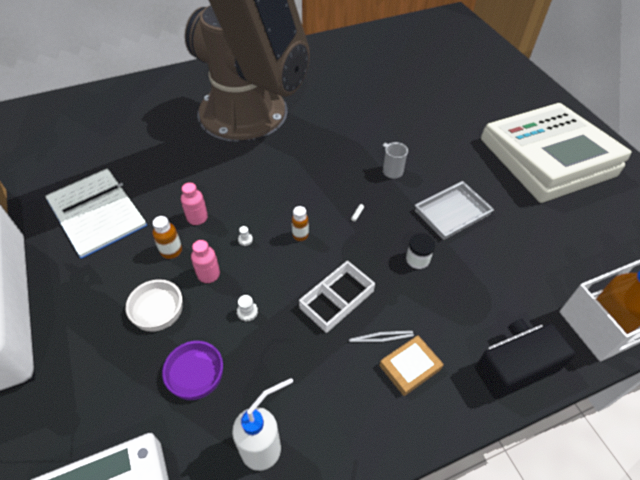

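View pics/side0.png

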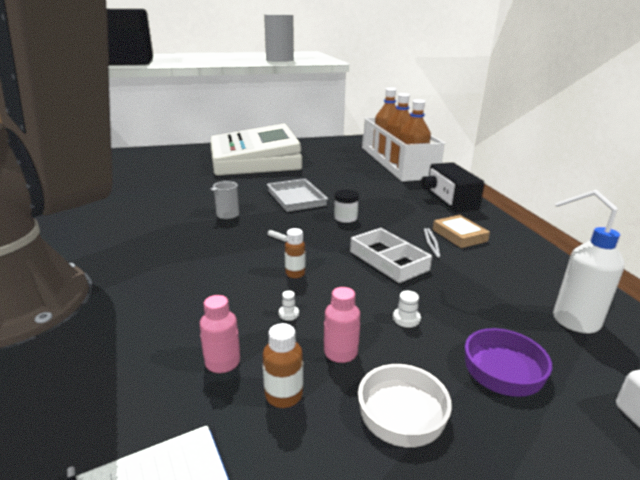

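Scene picture: the amber large bottle is at (167,238) px; its look-alikes are the pink bottles at (194,205) and (205,262), so it's the amber one that fits. The white dish is at (155,305), and the purple one at (193,370) is the look-alike. The small bottle is at (300,223), the stoppers at (246,307) and (245,235), the stirring bar at (357,213), the rack at (337,296) and the tray at (454,210). Next I'll fit the silhouettes and take an enlarged crop to confirm.

```bash
cat > h.py <<'E'
import numpy as np, cv2
from scipy.optimize import minimize
from station import arm
np.set_printoptions(precision=2,suppress=True)
A=np.linspace(0,2*np.pi,40,endpoint=False)
def disc(r,z): return np.c_[r*np.cos(A),r*np.sin(A),np.full(40,z)]
def stack(*l): return [np.r_[disc(*a),disc(*b)] for a,b in zip(l,l[1:])]
def box(x,y,z): return [np.array([[i*x/2,j*y/2,k*z] for i in(-1,1) for j in(-1,1) for k in(0,1)])]
M=dict(large_bottle=stack((23,0),(23,68),(14,80),(14,98)),small_bottle=stack((17,0),(17,60),(12,66),(12,84)),
 large_stopper=stack((19,0),(19,10),(14.5,10),(13,44)),small_stopper=stack((14,0),(14,9),(9.5,9),(8.3,39)),
 stir_bar=box(45,10,10),rack=box(76,135,30),tray=box(100,140,18),dish=stack((49,0),(53,25)),
 jar=stack((26.5,0),(26.5,59)),beaker=stack((24,0),(26.5,70)))
def cam(c,pose=None):
    m=arm.camera_model(c)
    if c!="wrist": return m,np.array(m["R"]),np.array(m["t"])
    o=pose; from scipy.spatial.transform import Rotation as Ro
    T=np.eye(4);T[:3,:3]=Ro.from_quat(o["orientation"]).as_matrix();T[:3,3]=o["eef_pos"]
    W=np.linalg.inv(T@np.array(m["mount"]));return m,W[:3,:3],W[:3,3]
def proj(c,P):
    m,R,t=c;Q=P@R.T+t
    return np.c_[m["fx"]*Q[:,0]/Q[:,2]+m["cx"],m["fy"]*Q[:,1]/Q[:,2]+m["cy"]]
def render(c,name,x,y,yaw,z=0):
    im=np.zeros((480,640),np.uint8);C,S=np.cos(yaw),np.sin(yaw)
    for P in M[name]:
        W=P@np.array([[C,-S,0],[S,C,0],[0,0,1]]).T+[x,y,z]
        p=cv2.convexHull((proj(c,W)*16).round().astype(np.int32)); 
        cv2.fillConvexPoly(im,p,255,cv2.LINE_AA,4)
    return im/255.
def ground(c,px,z=0):
    m,R,t=c;o=-R.T@t;r=R.T@np.array([(px[0]-m["cx"])/m["fx"],(px[1]-m["cy"])/m["fy"],1]);return (o+r*(z-o[2])/r[2])[:2]
def fit(name,masks,x0,yaws=(0,),z=0):
    "masks: list of (cam, bool mask)"
    best=None
    def cost(v):
        s=0
        for c,m in masks:
            r=render(c,name,*v[:2],v[2] if len(v)>2 else 0,z); s+=np.abs(r-m).sum()/max(m.sum(),1)
        return s/len(masks)
    sym=len(yaws)==1
    for w in yaws:
        v0=np.array(list(x0)+([] if sym else [w]))
        sim=np.vstack([v0]+[v0+d for d in np.diag([12,12]+([] if sym else [.25]))])
        r=minimize(cost,v0,method="Nelder-Mead",options=dict(initial_simplex=sim,xatol=.02,fatol=1e-5,maxiter=250))
        if best is None or r.fun<best.fun: best=r
    return best.x,best.fun
E
cat > s1.py <<'E'
from h import *
import pickle
g=dict(large_bottle=(398,-285),small_bottle=(466,-12),large_stopper=(603,-186),small_stopper=(434,-132),stir_bar=(456,130),rack=(650,-2),tray=(537,345),dish=(532,-342),jar=(628,201),beaker=(369,274))
cs={c:cam(c) for c in("scene","side")}
ims={c:arm.get_image(c) for c in cs}
S={}
for n,x0 in g.items():
    ms=[]
    for c in cs:
        e=render(cs[c],n,*x0,0)>.5; b=None
        for d in arm.trace(n,c):
            iou=(e&d["region"]).sum()/(e|d["region"]).sum()
            if iou>.2 and (b is None or iou>b[0]): b=(iou,d["region"])
        if b: ms.append((cs[c],b[1]))
    S[n]=[(i,m) for i,(c,m) in enumerate(ms)]
    ya=(0.,) if n not in("rack","tray","stir_bar") else (-1.2,-.6,.01,.6,1.2)
    each=[fit(n,[m],x0,ya)[0] for m in ms]
    v,f=fit(n,ms,x0,ya); print(n,len(ms),v,round(f,3),*each)
im=ims["scene"][170:350,110:390]; cv2.imwrite("pics/crop1.png",cv2.resize(im,None,fx=2.8,fy=2.8,interpolation=cv2.INTER_CUBIC)[:,:,::-1])
E
python3 s1.py
```

```text
large_bottle 1 [ 398.41 -283.91] 0.103 [ 398.41 -283.91]
small_bottle 2 [467.65 -11.53] 0.147 [465.59 -10.75] [467.97 -11.09]
large_stopper 2 [ 607.97 -179.73] 0.139 [ 608.99 -179.83] [ 607.28 -180.43]
small_stopper 2 [ 433.63 -129.12] 0.316 [ 434.37 -127.44] [ 433.67 -128.83]
stir_bar 2 [459.97 133.28  -0.83] 0.513 [460.22 133.01  -0.8 ] [457.51 130.72  -1.05]
rack 2 [648.54  -4.77   0.37] 0.055 [648.75  -4.45   0.38] [647.94  -5.86   0.36]
tray 2 [540.11 338.43   0.15] 0.039 [539.91 338.67   0.16] [540.71 336.83   0.15]
dish 2 [ 530.28 -343.48] 0.074 [ 530.24 -342.31] [ 530.21 -344.13]
jar 2 [624.77 197.97] 0.186 [622.55 198.43] [627.15 201.31]
beaker 2 [366.88 273.44] 0.098 [368.26 273.06] [366.06 273.54]
```

View pics/crop1.png

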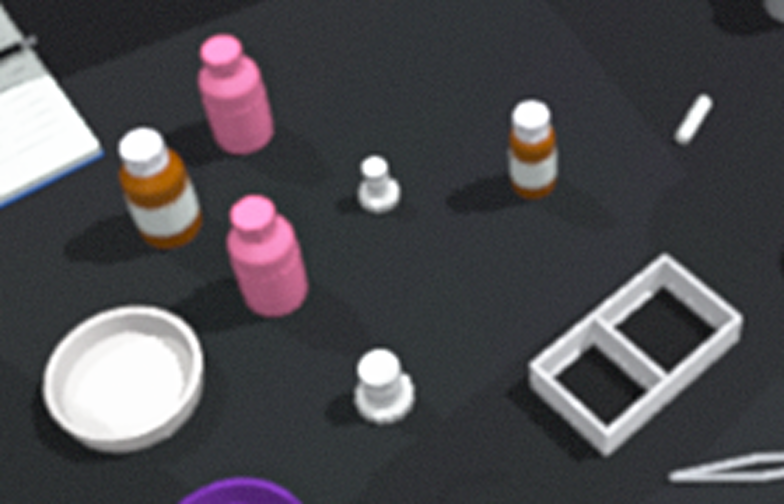

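The crop confirms that the large bottle at crop (162,190) is amber with a white label, while its neighbours at (236,95) and (267,255) are pink. The dish at (125,375) is white. The rack's wider bay is the upper-right one, at crop (665,320).

Call:
{"fn": "drive_tool", "kwargs": {"series": [{"az":0.915,"jaw":0},{"az":0.915},{"dx":-2.34,"dy":4.46,"dz":0.6},{"dx":-2.34,"dy":4.46,"dz":0.6},{"dx":-2.34,"dy":4.46,"dz":0.6},{"dx":-2.34,"dy":4.46,"dz":0.6},{"dx":-2.34,"dy":4.46,"dz":0.6},{"dx":-2.34,"dy":4.46,"dz":0.6},{"dx":-2.34,"dy":4.46,"dz":0.6},{"dx":-2.34,"dy":4.46,"dz":0.6}], "force": 40}}

```text
invalid input at $.series[0]: expected keys jaw, dx, dy, dz, ax, ay, az
```

```bash
cat > w.py <<'E'
from h import *
import sys
from scipy.spatial.transform import Rotation as Ro
def state():
    o=arm.get_obs();R=Ro.from_quat(o["orientation"]).as_matrix()
    print("t",round(o["time"],2),"pos",o["eef_pos"],"ty",R[:2,1],"tilt",R[2,2].round(4),"q",o["q"],"open",round(o["opening"],3));return o,R
def look(n,x0,pic=None,yaws=(0.,),z=0,cams=("wrist",)):
    ms=[]
    for c in cams:
        o=arm.get_obs();im=arm.get_image(c);k=cam(c,o)
        if pic and c=="wrist": cv2.imwrite(f"pics/{pic}.png",im[:,:,::-1])
        e=render(k,n,*x0,yaws[0],z)>.5;b=None
        for d in arm.trace(n,c):
            i=(e&d["region"]).sum()/(e|d["region"]).sum()
            if b is None or i>b[0]: b=(i,d["region"],d["p"])
        if b and b[0]>.1: ms.append((k,b[1]));v,f=fit(n,[ms[-1]],x0,yaws,z);print(c,n,"iou",round(b[0],2),v,round(f,3))
        else: print(c,n,"none",b and b[0])
    return ms
def togo(o,R,x,y,z): print("togo cm (tool)",R.T@(np.array([x,y,z])-o["eef_pos"])/10)
E
python3 - <<'E'
from w import *
o,R=state(); look("large_bottle",(398.4,-284),"w1"); togo(o,R,398.4,-284,33)
c=[cam(k) for k in("scene",)][0]
for yaw in(.37,.37+np.pi):
    C,S=np.cos(yaw),np.sin(yaw);P=np.array([[-38,-7,30],[38,-7,30]])@np.array([[C,-S,0],[S,C,0],[0,0,1]]).T+[648.5,-4.8,0]
    print(((proj(c,P)-[110,170])*2.8))
E
```

```text
t 2.2 pos [ 211.51 -641.    231.3 ] ty [-0.31  0.95] tilt -1.0 q [-0.96  0.36  0.01 -0.   -1.22 -0.29] open 0.999
wrist large_bottle none 0.0
togo cm (tool) [-28.93  28.05  19.83]
[[591.35 312.77]
 [668.32 379.78]]
[[682.26 367.57]
 [605.3  301.36]]
```

View pics/w1.png

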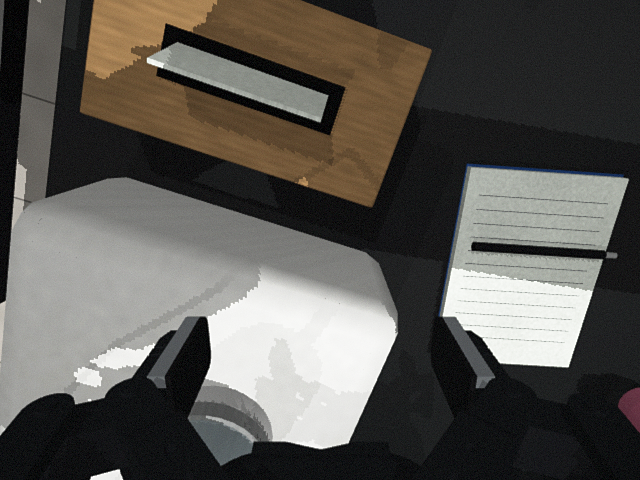

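The wrist picture still shows the start area, because the move was refused: every row needs all the keys. The partition matches yaw 0.37, which puts the wide bay on the +y side.

Call:
{"fn": "drive_tool", "kwargs": {"series": [{"jaw":0,"dx":0,"dy":0,"dz":0,"ax":0,"ay":0,"az":0.915},{"jaw":0,"dx":0,"dy":0,"dz":0,"ax":0,"ay":0,"az":0.915},{"jaw":0,"dx":-2.34,"dy":4.46,"dz":0.6,"ax":0,"ay":0,"az":0},{"jaw":0,"dx":-2.34,"dy":4.46,"dz":0.6,"ax":0,"ay":0,"az":0},{"jaw":0,"dx":-2.34,"dy":4.46,"dz":0.6,"ax":0,"ay":0,"az":0},{"jaw":0,"dx":-2.34,"dy":4.46,"dz":0.6,"ax":0,"ay":0,"az":0},{"jaw":0,"dx":-2.34,"dy":4.46,"dz":0.6,"ax":0,"ay":0,"az":0},{"jaw":0,"dx":-2.34,"dy":4.46,"dz":0.6,"ax":0,"ay":0,"az":0},{"jaw":0,"dx":-2.34,"dy":4.46,"dz":0.6,"ax":0,"ay":0,"az":0},{"jaw":0,"dx":-2.34,"dy":4.46,"dz":0.6,"ax":0,"ay":0,"az":0}], "force": 40}}

```text
time: 3.55
eef_pos: [399.6, -282.9, 183.5]
orientation: [0.0, 1.0, -0.0, 0.0]
wrist_force: [2.0, -0.2, 0.5]
opening: 0.997
grasp_force: 0.0
```

Run:
```python
from w import *
o,R=state(); look("large_bottle",(398.4,-284),"w2"); togo(o,R,398.4,-284,33)
```

```text
t 3.55 pos [ 399.64 -282.87  183.5 ] ty [0. 1.] tilt -1.0 q [-0.21  0.09 -0.46  0.   -1.02 -1.36] open 0.997
wrist large_bottle iou 0.85 [ 394.96 -285.54] 0.082
togo cm (tool) [ 0.14 -0.11 15.05]
```

View pics/w2.png

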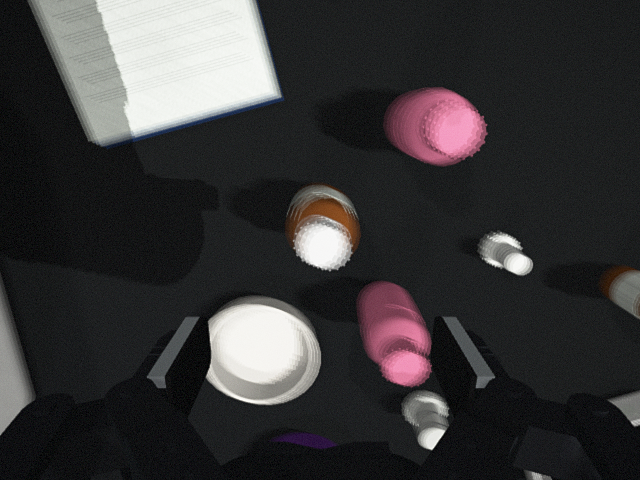

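The wrist picture shows the amber bottle at (323,225), between the jaws' paths and clear of the pink ones at (437,127) and (400,335). I'll descend and grip.

Call:
{"fn": "drive_tool", "kwargs": {"series": [{"jaw":0,"dx":0.3,"dy":-0.2,"dz":3,"ax":0,"ay":0,"az":0},{"jaw":0,"dx":0,"dy":0,"dz":4,"ax":0,"ay":0,"az":0},{"jaw":0,"dx":0,"dy":0,"dz":4,"ax":0,"ay":0,"az":0},{"jaw":0,"dx":0,"dy":0,"dz":3,"ax":0,"ay":0,"az":0},{"jaw":0,"dx":0,"dy":0,"dz":1,"ax":0,"ay":0,"az":0},{"jaw":0,"dx":0,"dy":0,"dz":0,"ax":0,"ay":0,"az":0},{"jaw":1,"dx":0,"dy":0,"dz":0,"ax":0,"ay":0,"az":0},{"jaw":1,"dx":0,"dy":0,"dz":0,"ax":0,"ay":0,"az":0},{"jaw":1,"dx":0,"dy":0,"dz":0,"ax":0,"ay":0,"az":0},{"jaw":1,"dx":0,"dy":0,"dz":0,"ax":0,"ay":0,"az":0}], "force": 40}}

```text
time: 4.9
eef_pos: [396.7, -286.5, 34.5]
orientation: [0.0, 1.0, -0.0, 0.001]
wrist_force: [-1.2, -0.5, 5.8]
opening: 0.522
grasp_force: 40.0
```

Run:
```python
from w import *
o,R=state(); print(o["grasp_force"],o["wrist_force"])
```

```text
t 4.9 pos [ 396.67 -286.49   34.47] ty [0. 1.] tilt -1.0 q [-0.22  0.28 -0.64  0.   -0.65 -1.35] open 0.522
40.04930555820465 [-1.15 -0.51  5.77]
```

Call:
{"fn": "drive_tool", "kwargs": {"series": [{"jaw":1,"dx":0,"dy":0,"dz":-2,"ax":0,"ay":0,"az":0},{"jaw":1,"dx":0,"dy":0,"dz":-4,"ax":0,"ay":0,"az":0},{"jaw":1,"dx":0,"dy":0,"dz":-4,"ax":0,"ay":0,"az":0},{"jaw":1,"dx":0,"dy":0,"dz":-2,"ax":0,"ay":0,"az":0},{"jaw":1,"dx":-2,"dy":2.4,"dz":0,"ax":0,"ay":0,"az":0},{"jaw":1,"dx":-3,"dy":3.8,"dz":0,"ax":0,"ay":0,"az":0},{"jaw":1,"dx":-3,"dy":3.8,"dz":0,"ax":0,"ay":0,"az":0},{"jaw":1,"dx":-3,"dy":3.8,"dz":0,"ax":0,"ay":0,"az":0},{"jaw":1,"dx":-3,"dy":3.8,"dz":0,"ax":0,"ay":0,"az":0},{"jaw":1,"dx":-3,"dy":3.8,"dz":0,"ax":0,"ay":0,"az":0}]}}

```text
time: 6.15
eef_pos: [566.7, -70.9, 153.7]
orientation: [0.0, 1.0, 0.0, 0.0]
wrist_force: [-0.2, -1.0, -2.3]
opening: 0.526
grasp_force: 41.3
```

Call:
{"fn": "drive_tool", "kwargs": {"series": [{"jaw":1,"dx":-3,"dy":3.8,"dz":0,"ax":0,"ay":0,"az":0},{"jaw":1,"dx":-2.4,"dy":3.2,"dz":0,"ax":0,"ay":0,"az":0},{"jaw":1,"dx":-1.7,"dy":2,"dz":0,"ax":0,"ay":0,"az":0},{"jaw":1,"dx":0,"dy":0,"dz":0,"ax":0,"ay":0,"az":0},{"jaw":1,"dx":0,"dy":0,"dz":0,"ax":0,"ay":0,"az":0}]}}

```text
time: 6.78
eef_pos: [636.5, 17.4, 153.2]
orientation: [0.0, 1.0, -0.0, -0.0]
wrist_force: [-1.2, 0.1, -0.7]
opening: 0.527
grasp_force: 41.4
```

Run:
```python
from w import *
o,R=state(); print(o["grasp_force"],o["wrist_force"])
look("rack",(648.5,-4.8),"w3",(.37,.3));togo(o,R,637.9,22.7,39)
for c in("scene","side"): look("large_bottle",o["eef_pos"][:2],z=o["eef_pos"][2]-34.5,cams=(c,))
```

```text
t 6.78 pos [636.53  17.4  153.19] ty [0. 1.] tilt -1.0 q [ 0.33  0.35 -0.18 -0.   -1.04 -1.9 ] open 0.527
41.38734698295593 [-1.24  0.05 -0.67]
wrist rack iou 0.75 [644.62  -4.93   0.37] 0.209
togo cm (tool) [-0.15  0.53 11.42]
scene large_bottle iou 0.67 [638.25  19.04] 0.451
side large_bottle iou 0.55 [640.59  21.55] 0.782
```

View pics/w3.png

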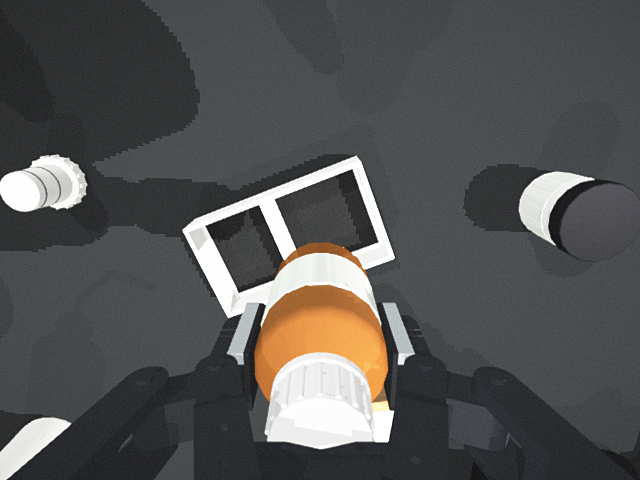

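The wrist picture shows the bottle held upright between the pads at (320,340), with the wide bay at (330,205) just beyond it. I'll shift and lower.

Call:
{"fn": "drive_tool", "kwargs": {"series": [{"jaw":1,"dx":-0.05,"dy":0.55,"dz":2,"ax":0,"ay":0,"az":0},{"jaw":1,"dx":0,"dy":0,"dz":3,"ax":0,"ay":0,"az":0},{"jaw":1,"dx":0,"dy":0,"dz":3,"ax":0,"ay":0,"az":0},{"jaw":1,"dx":0,"dy":0,"dz":2,"ax":0,"ay":0,"az":0},{"jaw":1,"dx":0,"dy":0,"dz":1,"ax":0,"ay":0,"az":0},{"jaw":1,"dx":0,"dy":0,"dz":0.2,"ax":0,"ay":0,"az":0},{"jaw":1,"dx":0,"dy":0,"dz":0,"ax":0,"ay":0,"az":0}]}}

```text
time: 7.95
eef_pos: [638.2, 23.1, 42.1]
orientation: [0.0, 1.0, 0.0, 0.001]
wrist_force: [-0.4, -0.3, -1.6]
opening: 0.528
grasp_force: 41.4
```

Call:
{"fn": "drive_tool", "kwargs": {"series": [{"jaw":1,"dx":0,"dy":0,"dz":0.1,"ax":0,"ay":0,"az":0},{"jaw":1,"dx":0,"dy":0,"dz":0.05,"ax":0,"ay":0,"az":0},{"jaw":1,"dx":0,"dy":0,"dz":0,"ax":0,"ay":0,"az":0}]}}

```text
time: 8.32
eef_pos: [637.7, 23.1, 40.1]
orientation: [0.0, 1.0, 0.0, 0.0]
wrist_force: [-0.5, 0.5, -1.6]
opening: 0.526
grasp_force: 41.4
```

Call:
{"fn": "drive_tool", "kwargs": {"series": [{"jaw":1,"dx":0,"dy":0,"dz":0.1,"ax":0,"ay":0,"az":0},{"jaw":1,"dx":0,"dy":0,"dz":0,"ax":0,"ay":0,"az":0}]}}

```text
time: 8.57
eef_pos: [637.6, 23.0, 38.7]
orientation: [0.0, 1.0, -0.0, -0.0]
wrist_force: [0.3, 0.1, -1.4]
opening: 0.526
grasp_force: 41.4
```

Call:
{"fn": "drive_tool", "kwargs": {"series": [{"jaw":1,"dx":0,"dy":0,"dz":0.1,"ax":0,"ay":0,"az":0},{"jaw":1,"dx":0,"dy":0,"dz":0,"ax":0,"ay":0,"az":0}]}}

```text
time: 8.82
eef_pos: [637.6, 23.1, 37.7]
orientation: [0.0, 1.0, -0.0, -0.0]
wrist_force: [-0.7, -0.9, -1.7]
opening: 0.53
grasp_force: 41.4
```

Call:
{"fn": "drive_tool", "kwargs": {"series": [{"jaw":1,"dx":0,"dy":0,"dz":0.1,"ax":0,"ay":0,"az":0},{"jaw":1,"dx":0,"dy":0,"dz":0,"ax":0,"ay":0,"az":0}]}}

```text
time: 9.07
eef_pos: [637.7, 23.1, 37.6]
orientation: [0.0, 1.0, -0.0, 0.0]
wrist_force: [-1.7, 1.2, 4.4]
opening: 0.522
grasp_force: 42.1
```

Call:
{"fn": "drive_tool", "kwargs": {"series": [{"jaw":1,"dx":0,"dy":0,"dz":0.1,"ax":0,"ay":0,"az":0},{"jaw":1,"dx":0,"dy":0,"dz":0,"ax":0,"ay":0,"az":0}]}}

```text
time: 9.32
eef_pos: [637.8, 23.1, 37.5]
orientation: [-0.0, 1.0, -0.0, 0.0]
wrist_force: [-5.8, -0.2, 11.9]
opening: 0.526
grasp_force: 42.8
```

Contact with the floor, so I'll release, rise and go over to the small bottle, turning the tool for the narrow bay.

Call:
{"fn": "drive_tool", "kwargs": {"series": [{"jaw":0.35,"dx":0,"dy":0,"dz":-0.1,"ax":0,"ay":0,"az":0},{"jaw":0.3,"dx":0,"dy":0,"dz":0,"ax":0,"ay":0,"az":0},{"jaw":0.3,"dx":0,"dy":0,"dz":0,"ax":0,"ay":0,"az":0},{"jaw":0.3,"dx":0,"dy":0,"dz":-2,"ax":0,"ay":0,"az":0},{"jaw":0.3,"dx":0,"dy":0,"dz":-4,"ax":0,"ay":0,"az":0},{"jaw":0.3,"dx":0,"dy":0,"dz":-5,"ax":0,"ay":0,"az":0},{"jaw":0.3,"dx":1,"dy":-0.2,"dz":-1,"ax":0,"ay":0,"az":0},{"jaw":0.1,"dx":4,"dy":-0.8,"dz":0,"ax":0,"ay":0,"az":0},{"jaw":0,"dx":5,"dy":-1,"dz":0,"ax":0,"ay":0,"az":0},{"jaw":0,"dx":5,"dy":-1,"dz":0,"ax":0,"ay":0,"az":0}]}}

```text
time: 10.58
eef_pos: [485.6, -7.4, 155.9]
orientation: [0.0, 1.0, -0.0, -0.001]
wrist_force: [0.3, 0.1, 0.2]
opening: 0.996
grasp_force: 0.0
```

Call:
{"fn": "drive_tool", "kwargs": {"series": [{"jaw":0,"dx":2,"dy":-0.4,"dz":0,"ax":0,"ay":0,"az":-0.93},{"jaw":0,"dx":0,"dy":0,"dz":0,"ax":0,"ay":0,"az":-0.93},{"jaw":0,"dx":0,"dy":0,"dz":0,"ax":0,"ay":0,"az":-0.93},{"jaw":0,"dx":0,"dy":0,"dz":0,"ax":0,"ay":0,"az":-0.93},{"jaw":0,"dx":0,"dy":0,"dz":0,"ax":0,"ay":0,"az":-0.93},{"jaw":0,"dx":0,"dy":0,"dz":0,"ax":0,"ay":0,"az":-0.93},{"jaw":0,"dx":0,"dy":0,"dz":0,"ax":0,"ay":0,"az":-0.93},{"jaw":0,"dx":0,"dy":0,"dz":0,"ax":0,"ay":0,"az":-0.93},{"jaw":0,"dx":0,"dy":0,"dz":0,"ax":0,"ay":0,"az":-0.93},{"jaw":0,"dx":0,"dy":0,"dz":0,"ax":0,"ay":0,"az":-0.93}]}}

```text
time: 11.82
eef_pos: [467.1, -11.0, 156.2]
orientation: [0.727, -0.687, -0.0, 0.0]
wrist_force: [0.3, -0.7, -0.3]
opening: 1.003
grasp_force: 0.0
```

Call:
{"fn": "drive_tool", "kwargs": {"series": [{"jaw":0,"dx":0,"dy":0,"dz":0,"ax":0,"ay":0,"az":-0.93},{"jaw":0,"dx":0,"dy":0,"dz":0,"ax":0,"ay":0,"az":-0.93},{"jaw":0,"dx":0,"dy":0,"dz":0,"ax":0,"ay":0,"az":0},{"jaw":0,"dx":0,"dy":0,"dz":0,"ax":0,"ay":0,"az":0}]}}

```text
time: 12.32
eef_pos: [467.3, -10.9, 156.5]
orientation: [0.826, -0.564, -0.0, 0.0]
wrist_force: [0.8, 0.5, 0.0]
opening: 1.002
grasp_force: 0.0
```

Run:
```python
from w import *
o,R=state(); look("small_bottle",(466.8,-11.2),"w4"); togo(o,R,466.8,-11.2,28)
look("large_bottle",(637.7,23),z=3,cams=("scene","side"))
```

```text
t 12.32 pos [467.35 -10.9  156.53] ty [-0.93 -0.36] tilt -1.0 q [ 0.4   0.08 -0.54 -0.   -0.95 -0.03] open 1.002
wrist small_bottle iou 0.77 [463.56 -12.29] 0.074
togo cm (tool) [ 0.01  0.06 12.85]
scene large_bottle iou 0.87 [639.96  24.1 ] 0.098
side large_bottle iou 0.77 [649.16  44.85] 0.196
```

View pics/w4.png

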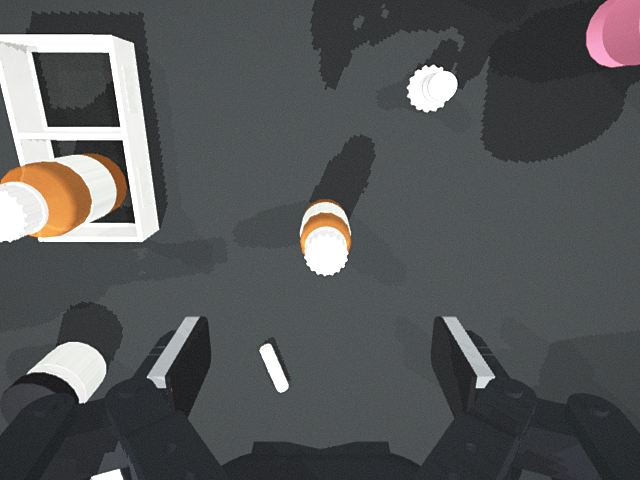

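The wrist picture shows the large bottle upright in the wide bay at (70,195). The small bottle is at (326,237), centred for the grasp, and the stirring bar is at (273,368).

Call:
{"fn": "drive_tool", "kwargs": {"series": [{"jaw":0,"dx":0,"dy":0.1,"dz":2,"ax":0,"ay":0,"az":0},{"jaw":0,"dx":0,"dy":0,"dz":4,"ax":0,"ay":0,"az":0},{"jaw":0,"dx":0,"dy":0,"dz":4,"ax":0,"ay":0,"az":0},{"jaw":0,"dx":0,"dy":0,"dz":2,"ax":0,"ay":0,"az":0},{"jaw":0,"dx":0,"dy":0,"dz":0.8,"ax":0,"ay":0,"az":0},{"jaw":0,"dx":0,"dy":0,"dz":0,"ax":0,"ay":0,"az":0},{"jaw":1,"dx":0,"dy":0,"dz":0,"ax":0,"ay":0,"az":0},{"jaw":1,"dx":0,"dy":0,"dz":0,"ax":0,"ay":0,"az":0},{"jaw":1,"dx":0,"dy":0,"dz":0,"ax":0,"ay":0,"az":0},{"jaw":1,"dx":0,"dy":0,"dz":0,"ax":0,"ay":0,"az":0}], "force": 35}}

```text
time: 13.88
eef_pos: [467.0, -11.1, 29.5]
orientation: [0.827, -0.562, 0.0, -0.0]
wrist_force: [-2.6, 0.4, 6.1]
opening: 0.39
grasp_force: 34.2
```

Call:
{"fn": "drive_tool", "kwargs": {"series": [{"jaw":1,"dx":0,"dy":0,"dz":0,"ax":0,"ay":0,"az":0},{"jaw":1,"dx":0,"dy":0,"dz":0,"ax":0,"ay":0,"az":0}]}}

```text
time: 14.12
eef_pos: [467.0, -11.1, 29.5]
orientation: [0.827, -0.562, 0.0, -0.0]
wrist_force: [-1.6, 0.4, 5.4]
opening: 0.388
grasp_force: 34.2
```

Run:
```python
from w import *
o,R=state(); print(o["grasp_force"]); togo(o,R,661.7,-38.8,o["eef_pos"][2]+70)
```

```text
t 14.12 pos [466.98 -11.13  29.49] ty [-0.93 -0.37] tilt -1.0 q [ 0.4   0.26 -0.69  0.   -0.62 -0.02] open 0.388
34.24209952354431
togo cm (tool) [  9.74 -17.1   -6.98]
```

Call:
{"fn": "drive_tool", "kwargs": {"series": [{"jaw":1,"dx":0,"dy":0,"dz":-2,"ax":0,"ay":0,"az":0},{"jaw":1,"dx":0,"dy":0,"dz":-3.5,"ax":0,"ay":0,"az":0},{"jaw":1,"dx":0,"dy":0,"dz":-1.5,"ax":0,"ay":0,"az":0},{"jaw":1,"dx":1,"dy":-1.7,"dz":0,"ax":0,"ay":0,"az":0},{"jaw":1,"dx":2.2,"dy":-4,"dz":0,"ax":0,"ay":0,"az":0},{"jaw":1,"dx":2.4,"dy":-4.2,"dz":0,"ax":0,"ay":0,"az":0},{"jaw":1,"dx":2.2,"dy":-4,"dz":0,"ax":0,"ay":0,"az":0},{"jaw":1,"dx":1.3,"dy":-2.2,"dz":0,"ax":0,"ay":0,"az":0},{"jaw":1,"dx":0.6,"dy":-1,"dz":0,"ax":0,"ay":0,"az":0},{"jaw":1,"dx":0,"dy":0,"dz":0,"ax":0,"ay":0,"az":0}]}}

```text
time: 15.38
eef_pos: [661.1, -38.7, 98.3]
orientation: [0.827, -0.563, -0.0, 0.0]
wrist_force: [-0.1, -0.1, -2.0]
opening: 0.388
grasp_force: 35.1
```

Run:
```python
from w import *
o,R=state(); print(o["grasp_force"],o["wrist_force"]); togo(o,R,661.7,-38.8,33)
im=arm.get_image("scene");cv2.imwrite("pics/s5.png",cv2.resize(im[180:360,200:440],None,fx=2.5,fy=2.5)[:,:,::-1])
```

```text
t 15.38 pos [661.12 -38.67  98.29] ty [-0.93 -0.37] tilt -1.0 q [ 0.24  0.44 -0.18 -0.   -0.95  0.14] open 0.388
35.12162446975708 [-0.15 -0.11 -2.04]
togo cm (tool) [ 0.04 -0.05  6.53]
```

View pics/s5.png

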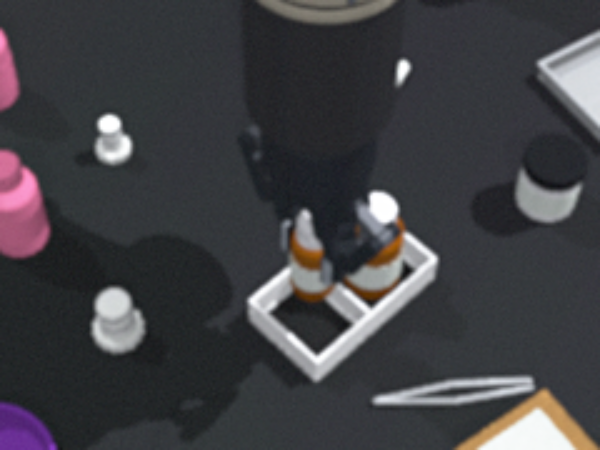

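The crop shows the held small bottle at (313,255), above the narrow bay, with the large one at (378,250) standing undisturbed. I'll lower it.

Call:
{"fn": "drive_tool", "kwargs": {"series": [{"jaw":1,"dx":0,"dy":0,"dz":2,"ax":0,"ay":0,"az":0},{"jaw":1,"dx":0,"dy":0,"dz":2.5,"ax":0,"ay":0,"az":0},{"jaw":1,"dx":0,"dy":0,"dz":1.5,"ax":0,"ay":0,"az":0},{"jaw":1,"dx":0,"dy":0,"dz":0.4,"ax":0,"ay":0,"az":0},{"jaw":1,"dx":0,"dy":0,"dz":0,"ax":0,"ay":0,"az":0}]}}

```text
time: 16.05
eef_pos: [661.5, -38.4, 35.3]
orientation: [0.827, -0.562, 0.0, -0.0]
wrist_force: [-0.5, 0.3, -0.8]
opening: 0.386
grasp_force: 35.1
```

Call:
{"fn": "drive_tool", "kwargs": {"series": [{"jaw":1,"dx":0,"dy":0,"dz":0.1,"ax":0,"ay":0,"az":0},{"jaw":1,"dx":0,"dy":0,"dz":0,"ax":0,"ay":0,"az":0}]}}

```text
time: 16.3
eef_pos: [661.7, -38.5, 34.4]
orientation: [0.827, -0.562, 0.0, -0.0]
wrist_force: [0.1, -0.6, -0.7]
opening: 0.383
grasp_force: 35.1
```

Call:
{"fn": "drive_tool", "kwargs": {"series": [{"jaw":1,"dx":0,"dy":0,"dz":0.1,"ax":0,"ay":0,"az":0},{"jaw":1,"dx":0,"dy":0,"dz":0,"ax":0,"ay":0,"az":0}]}}

```text
time: 16.55
eef_pos: [661.4, -38.5, 32.8]
orientation: [0.827, -0.562, 0.0, -0.0]
wrist_force: [0.6, -0.3, -1.4]
opening: 0.386
grasp_force: 35.1
```

Call:
{"fn": "drive_tool", "kwargs": {"series": [{"jaw":1,"dx":0,"dy":0,"dz":0.1,"ax":0,"ay":0,"az":0},{"jaw":1,"dx":0,"dy":0,"dz":0,"ax":0,"ay":0,"az":0}]}}

```text
time: 16.8
eef_pos: [661.5, -38.6, 32.6]
orientation: [0.827, -0.562, 0.0, -0.0]
wrist_force: [-1.8, 0.8, 4.9]
opening: 0.388
grasp_force: 35.6
```

Call:
{"fn": "drive_tool", "kwargs": {"series": [{"jaw":1,"dx":0,"dy":0,"dz":0.05,"ax":0,"ay":0,"az":0},{"jaw":1,"dx":0,"dy":0,"dz":0,"ax":0,"ay":0,"az":0}]}}

```text
time: 17.05
eef_pos: [661.5, -38.6, 32.6]
orientation: [0.827, -0.562, 0.0, -0.0]
wrist_force: [-2.8, 0.9, 8.3]
opening: 0.388
grasp_force: 36.0
```

Call:
{"fn": "drive_tool", "kwargs": {"series": [{"jaw":0.5,"dx":0,"dy":0,"dz":-0.1,"ax":0,"ay":0,"az":0},{"jaw":0.45,"dx":0,"dy":0,"dz":0,"ax":0,"ay":0,"az":0},{"jaw":0.45,"dx":0,"dy":0,"dz":0,"ax":0,"ay":0,"az":0},{"jaw":0.45,"dx":0,"dy":0,"dz":-2,"ax":0,"ay":0,"az":0},{"jaw":0.45,"dx":0,"dy":0,"dz":-4,"ax":0,"ay":0,"az":0},{"jaw":0.45,"dx":0,"dy":0,"dz":-4.5,"ax":0,"ay":0,"az":0},{"jaw":0.4,"dx":2,"dy":2,"dz":-0.5,"ax":0,"ay":0,"az":0},{"jaw":0.3,"dx":4,"dy":3.5,"dz":0,"ax":0,"ay":0,"az":0},{"jaw":0.3,"dx":3.5,"dy":3.2,"dz":0,"ax":0,"ay":0,"az":0},{"jaw":0.3,"dx":1.7,"dy":1.5,"dz":0,"ax":0,"ay":0,"az":0}], "force": 30}}

```text
time: 18.3
eef_pos: [606.0, -182.5, 141.7]
orientation: [0.826, -0.563, -0.0, 0.0]
wrist_force: [0.8, -0.1, 0.0]
opening: 0.701
grasp_force: 0.0
```

Call:
{"fn": "drive_tool", "kwargs": {"series": [{"jaw":0.3,"dx":0,"dy":0,"dz":0,"ax":0,"ay":0,"az":0},{"jaw":0.3,"dx":0,"dy":0,"dz":0,"ax":0,"ay":0,"az":0}]}}

```text
time: 18.55
eef_pos: [607.8, -180.0, 142.0]
orientation: [0.827, -0.562, -0.0, 0.0]
wrist_force: [0.5, 0.1, 0.1]
opening: 0.698
grasp_force: 0.0
```

Run:
```python
from w import *
o,R=state(); look("large_stopper",(608,-180),"w6"); togo(o,R,608,-180,11)
look("small_bottle",(661.5,-38.6),z=3,cams=("scene",))
```

```text
t 18.55 pos [ 607.79 -179.95  141.99] ty [-0.93 -0.37] tilt -1.0 q [ 0.02  0.36 -0.2  -0.   -1.01  0.36] open 0.698
wrist large_stopper iou 0.75 [ 603.8 -180.4] 0.043
togo cm (tool) [ 0.01 -0.02 13.1 ]
scene small_bottle iou 0.87 [663.99 -38.4 ] 0.125
```

View pics/w6.png

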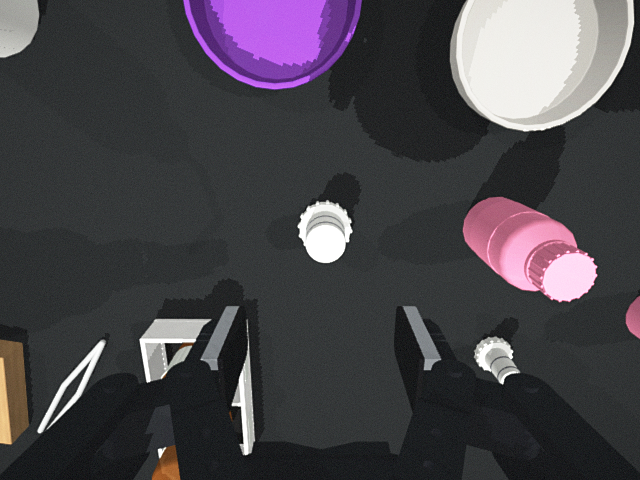

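The wrist picture shows the large stopper at (325,232), centred between the jaws with nothing close by. The small stopper is at (497,360).

Call:
{"fn": "drive_tool", "kwargs": {"series": [{"jaw":0.3,"dx":0,"dy":0.1,"dz":3,"ax":0,"ay":0,"az":0},{"jaw":0.3,"dx":0,"dy":0,"dz":4,"ax":0,"ay":0,"az":0},{"jaw":0.3,"dx":0,"dy":0,"dz":3.5,"ax":0,"ay":0,"az":0},{"jaw":0.3,"dx":0,"dy":0,"dz":2,"ax":0,"ay":0,"az":0},{"jaw":0.3,"dx":0,"dy":0,"dz":0.6,"ax":0,"ay":0,"az":0},{"jaw":0.3,"dx":0,"dy":0,"dz":0,"ax":0,"ay":0,"az":0},{"jaw":1,"dx":0,"dy":0,"dz":0,"ax":0,"ay":0,"az":0},{"jaw":1,"dx":0,"dy":0,"dz":0,"ax":0,"ay":0,"az":0},{"jaw":1,"dx":0,"dy":0,"dz":0,"ax":0,"ay":0,"az":0},{"jaw":1,"dx":0,"dy":0,"dz":0,"ax":0,"ay":0,"az":0}], "force": 30}}

```text
time: 20.0
eef_pos: [607.5, -180.6, 12.6]
orientation: [0.827, -0.562, 0.001, -0.0]
wrist_force: [-1.2, 1.3, 7.3]
opening: 0.314
grasp_force: 29.8
```

Run:
```python
from w import *
o,R=state(); print(o["grasp_force"],o["wrist_force"])
# tray targets: large at local (0,-33), small at (0,33)
x,y,w=540.1,338.4,.155
for s in(-33,33): print(s,x-np.sin(w)*s,y+np.cos(w)*s)
togo(o,R,x+np.sin(w)*33,y-np.cos(w)*33,150)
```

```text
t 20.0 pos [ 607.45 -180.57   12.59] ty [-0.93 -0.37] tilt -1.0 q [ 0.02  0.5  -0.32  0.   -0.74  0.36] open 0.314
29.76935332744688 [-1.16  1.32  7.32]
-33 545.1945432766078 305.79561948445007
33 535.0054567233923 371.0043805155499
togo cm (tool) [-47.51 -12.12 -13.76]
```

Call:
{"fn": "drive_tool", "kwargs": {"series": [{"jaw":1,"dx":0,"dy":0,"dz":-2,"ax":0,"ay":0,"az":0},{"jaw":1,"dx":0,"dy":0,"dz":-4,"ax":0,"ay":0,"az":0},{"jaw":1,"dx":0,"dy":0,"dz":-5,"ax":0,"ay":0,"az":0},{"jaw":1,"dx":0,"dy":0,"dz":-2.5,"ax":0,"ay":0,"az":0},{"jaw":1,"dx":-2.5,"dy":-0.64,"dz":0,"ax":0,"ay":0,"az":0},{"jaw":1,"dx":-5,"dy":-1.28,"dz":0,"ax":0,"ay":0,"az":0},{"jaw":1,"dx":-5,"dy":-1.28,"dz":0,"ax":0,"ay":0,"az":0},{"jaw":1,"dx":-5,"dy":-1.28,"dz":0,"ax":0,"ay":0,"az":0},{"jaw":1,"dx":-5,"dy":-1.28,"dz":0,"ax":0,"ay":0,"az":0},{"jaw":1,"dx":-5,"dy":-1.28,"dz":0,"ax":0,"ay":0,"az":0}]}}

```text
time: 21.25
eef_pos: [570.7, 102.7, 146.7]
orientation: [0.827, -0.562, 0.0, -0.0]
wrist_force: [1.3, -0.1, -0.7]
opening: 0.314
grasp_force: 29.9
```

Call:
{"fn": "drive_tool", "kwargs": {"series": [{"jaw":1,"dx":-5,"dy":-1.28,"dz":0,"ax":0,"ay":0,"az":0},{"jaw":1,"dx":-5,"dy":-1.28,"dz":0,"ax":0,"ay":0,"az":0},{"jaw":1,"dx":-5,"dy":-1.28,"dz":0,"ax":0,"ay":0,"az":0},{"jaw":1,"dx":-3,"dy":-0.76,"dz":0,"ax":0,"ay":0,"az":0},{"jaw":1,"dx":-2,"dy":-0.5,"dz":0,"ax":0,"ay":0,"az":0},{"jaw":1,"dx":0,"dy":0,"dz":0,"ax":0,"ay":0,"az":0},{"jaw":1,"dx":0,"dy":0,"dz":0,"ax":0,"ay":0,"az":0}]}}

```text
time: 22.12
eef_pos: [545.0, 305.0, 146.3]
orientation: [0.827, -0.563, -0.0, 0.0]
wrist_force: [-1.1, 0.1, -1.0]
opening: 0.313
grasp_force: 29.9
```

Run:
```python
from w import *
o,R=state(); print(o["grasp_force"],o["wrist_force"])
togo(o,R,545,306,15.5); look("large_stopper",o["eef_pos"][:2],z=o["eef_pos"][2]-12.6,cams=("scene",))
```

```text
t 22.12 pos [545.03 304.95 146.25] ty [-0.93 -0.37] tilt -1.0 q [ 0.82  0.34 -0.22 -0.   -1.01 -0.45] open 0.313
29.8885100669213 [-1.14  0.12 -1.04]
togo cm (tool) [-0.1  -0.04 13.08]
scene large_stopper iou 0.65 [549.12 303.87] 0.497
```

Call:
{"fn": "drive_tool", "kwargs": {"series": [{"jaw":1,"dx":-0.1,"dy":0,"dz":3,"ax":0,"ay":0,"az":0},{"jaw":1,"dx":0,"dy":0,"dz":4,"ax":0,"ay":0,"az":0},{"jaw":1,"dx":0,"dy":0,"dz":3.5,"ax":0,"ay":0,"az":0},{"jaw":1,"dx":0,"dy":0,"dz":1.8,"ax":0,"ay":0,"az":0},{"jaw":1,"dx":0,"dy":0,"dz":0.7,"ax":0,"ay":0,"az":0},{"jaw":1,"dx":0,"dy":0,"dz":0,"ax":0,"ay":0,"az":0}]}}

```text
time: 22.98
eef_pos: [545.1, 306.8, 16.8]
orientation: [0.827, -0.562, 0.0, -0.0]
wrist_force: [0.1, 0.2, 0.2]
opening: 0.312
grasp_force: 29.9
```

Call:
{"fn": "drive_tool", "kwargs": {"series": [{"jaw":1,"dx":0,"dy":0,"dz":0.1,"ax":0,"ay":0,"az":0},{"jaw":1,"dx":0,"dy":0,"dz":0,"ax":0,"ay":0,"az":0}]}}

```text
time: 23.22
eef_pos: [545.1, 307.1, 16.2]
orientation: [0.827, -0.562, 0.0, -0.001]
wrist_force: [-1.2, 0.6, 0.1]
opening: 0.313
grasp_force: 29.9
```

Call:
{"fn": "drive_tool", "kwargs": {"series": [{"jaw":1,"dx":0,"dy":0,"dz":0.1,"ax":0,"ay":0,"az":0},{"jaw":1,"dx":0,"dy":0,"dz":0,"ax":0,"ay":0,"az":0}]}}

```text
time: 23.48
eef_pos: [544.8, 307.0, 14.6]
orientation: [0.827, -0.562, 0.0, -0.0]
wrist_force: [-0.8, 0.1, 1.4]
opening: 0.313
grasp_force: 30.1
```

Call:
{"fn": "drive_tool", "kwargs": {"series": [{"jaw":1,"dx":0,"dy":0,"dz":0.05,"ax":0,"ay":0,"az":0},{"jaw":0.6,"dx":0,"dy":0,"dz":-0.1,"ax":0,"ay":0,"az":0},{"jaw":0.5,"dx":0,"dy":0,"dz":0,"ax":0,"ay":0,"az":0},{"jaw":0.5,"dx":0,"dy":0,"dz":0,"ax":0,"ay":0,"az":0},{"jaw":0.5,"dx":0,"dy":0,"dz":-2,"ax":0,"ay":0,"az":0},{"jaw":0.5,"dx":0,"dy":0,"dz":-5,"ax":0,"ay":0,"az":0},{"jaw":0.5,"dx":0,"dy":0,"dz":-5,"ax":0,"ay":0,"az":0},{"jaw":0.5,"dx":2,"dy":1.45,"dz":-0.5,"ax":0,"ay":0,"az":0},{"jaw":0.5,"dx":4.5,"dy":3.27,"dz":0,"ax":0,"ay":0,"az":0},{"jaw":0.5,"dx":4.5,"dy":3.27,"dz":0,"ax":0,"ay":0,"az":0}]}}

```text
time: 24.72
eef_pos: [509.6, 173.2, 139.0]
orientation: [0.827, -0.562, -0.0, 0.0]
wrist_force: [0.6, 0.0, 0.2]
opening: 0.5
grasp_force: 0.0
```

Call:
{"fn": "drive_tool", "kwargs": {"series": [{"jaw":0.5,"dx":4.5,"dy":3.27,"dz":0,"ax":0,"ay":0,"az":0},{"jaw":0.5,"dx":4.5,"dy":3.27,"dz":0,"ax":0,"ay":0,"az":0},{"jaw":0.5,"dx":4.5,"dy":3.27,"dz":0,"ax":0,"ay":0,"az":0},{"jaw":0.5,"dx":4.5,"dy":3.27,"dz":0,"ax":0,"ay":0,"az":0},{"jaw":0.5,"dx":4.5,"dy":3.27,"dz":0,"ax":0,"ay":0,"az":0},{"jaw":0.5,"dx":2,"dy":1.45,"dz":0,"ax":0,"ay":0,"az":0},{"jaw":0.5,"dx":0.9,"dy":0.65,"dz":0,"ax":0,"ay":0,"az":0},{"jaw":0.5,"dx":0,"dy":0,"dz":0,"ax":0,"ay":0,"az":0},{"jaw":0.5,"dx":0,"dy":0,"dz":0,"ax":0,"ay":0,"az":0}]}}

```text
time: 25.85
eef_pos: [432.8, -128.4, 139.7]
orientation: [0.827, -0.562, -0.0, 0.0]
wrist_force: [-0.1, 0.3, -0.1]
opening: 0.502
grasp_force: 0.0
```

Run:
```python
from w import *
o,R=state(); look("small_stopper",(434,-129),"w7"); togo(o,R,434,-129,12)
look("large_stopper",(545,307),z=2,cams=("scene","side"))
```

```text
t 25.85 pos [ 432.78 -128.4   139.65] ty [-0.93 -0.37] tilt -1.0 q [ 0.15  0.07 -0.59 -0.   -0.91  0.23] open 0.502
wrist small_stopper iou 0.71 [ 430.36 -129.27] 0.045
togo cm (tool) [ 0.1  -0.09 12.76]
scene large_stopper iou 0.72 [548.68 307.76] 0.328
side large_stopper none None
```

View pics/w7.png

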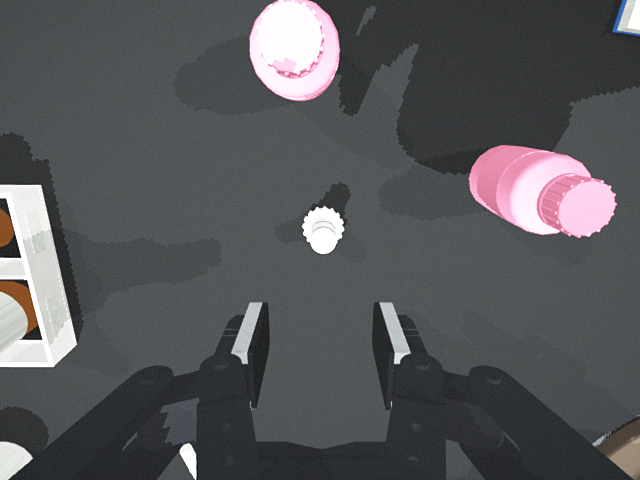

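The wrist picture shows the small stopper at (323,230), centred between the jaws and clear of the pink bottles.

Call:
{"fn": "drive_tool", "kwargs": {"series": [{"jaw":0.5,"dx":0.05,"dy":0,"dz":3,"ax":0,"ay":0,"az":0},{"jaw":0.5,"dx":0,"dy":0,"dz":4,"ax":0,"ay":0,"az":0},{"jaw":0.5,"dx":0,"dy":0,"dz":3.5,"ax":0,"ay":0,"az":0},{"jaw":0.5,"dx":0,"dy":0,"dz":1.7,"ax":0,"ay":0,"az":0},{"jaw":0.5,"dx":0,"dy":0,"dz":0.6,"ax":0,"ay":0,"az":0},{"jaw":0.5,"dx":0,"dy":0,"dz":0,"ax":0,"ay":0,"az":0},{"jaw":1,"dx":0,"dy":0,"dz":0,"ax":0,"ay":0,"az":0},{"jaw":1,"dx":0,"dy":0,"dz":0,"ax":0,"ay":0,"az":0},{"jaw":1,"dx":0,"dy":0,"dz":0,"ax":0,"ay":0,"az":0},{"jaw":1,"dx":0,"dy":0,"dz":0,"ax":0,"ay":0,"az":0}], "force": 25}}

```text
time: 27.4
eef_pos: [433.5, -129.3, 12.7]
orientation: [0.827, -0.562, 0.001, -0.001]
wrist_force: [-1.0, 0.8, 6.8]
opening: 0.198
grasp_force: 24.7
```

Run:
```python
from w import *
o,R=state(); print(o["grasp_force"],o["wrist_force"])
togo(o,R,535,370,147)
```

```text
t 27.4 pos [ 433.45 -129.35   12.68] ty [-0.93 -0.37] tilt -1.0 q [ 0.15  0.27 -0.74  0.   -0.56  0.23] open 0.198
24.704513219130604 [-1.03  0.83  6.83]
togo cm (tool) [-42.69 -27.83 -13.41]
```

Call:
{"fn": "drive_tool", "kwargs": {"series": [{"jaw":1,"dx":0,"dy":0,"dz":-2,"ax":0,"ay":0,"az":0},{"jaw":1,"dx":0,"dy":0,"dz":-4,"ax":0,"ay":0,"az":0},{"jaw":1,"dx":0,"dy":0,"dz":-4,"ax":0,"ay":0,"az":0},{"jaw":1,"dx":0,"dy":0,"dz":-2,"ax":0,"ay":0,"az":0},{"jaw":1,"dx":-2.3,"dy":-1.5,"dz":0,"ax":0,"ay":0,"az":0},{"jaw":1,"dx":-4.6,"dy":-3,"dz":0,"ax":0,"ay":0,"az":0},{"jaw":1,"dx":-4.6,"dy":-3,"dz":0,"ax":0,"ay":0,"az":0},{"jaw":1,"dx":-4.6,"dy":-3,"dz":0,"ax":0,"ay":0,"az":0},{"jaw":1,"dx":-4.6,"dy":-3,"dz":0,"ax":0,"ay":0,"az":0},{"jaw":1,"dx":-4.6,"dy":-3,"dz":0,"ax":0,"ay":0,"az":0}]}}

```text
time: 28.65
eef_pos: [493.2, 168.4, 132.3]
orientation: [0.827, -0.562, 0.0, -0.0]
wrist_force: [0.6, -0.3, -0.3]
opening: 0.196
grasp_force: 24.7
```

Call:
{"fn": "drive_tool", "kwargs": {"series": [{"jaw":1,"dx":-4.6,"dy":-3,"dz":0,"ax":0,"ay":0,"az":0},{"jaw":1,"dx":-4.6,"dy":-3,"dz":0,"ax":0,"ay":0,"az":0},{"jaw":1,"dx":-4.6,"dy":-3,"dz":0,"ax":0,"ay":0,"az":0},{"jaw":1,"dx":-2.4,"dy":-1.55,"dz":0,"ax":0,"ay":0,"az":0},{"jaw":1,"dx":-1.2,"dy":-0.75,"dz":0,"ax":0,"ay":0,"az":0},{"jaw":1,"dx":0,"dy":0,"dz":0,"ax":0,"ay":0,"az":0},{"jaw":1,"dx":0,"dy":0,"dz":0,"ax":0,"ay":0,"az":0}]}}

```text
time: 29.52
eef_pos: [534.1, 368.8, 131.9]
orientation: [0.827, -0.563, -0.0, 0.0]
wrist_force: [-0.1, 0.4, -0.1]
opening: 0.194
grasp_force: 24.7
```

Run:
```python
from w import *
o,R=state(); print(o["grasp_force"],o["wrist_force"])
togo(o,R,535,370,15)
im=arm.get_image("scene");cv2.imwrite("pics/s8.png",cv2.resize(im[140:290,340:540],None,fx=3,fy=3)[:,:,::-1])
```

```text
t 29.52 pos [534.12 368.79 131.93] ty [-0.93 -0.37] tilt -1.0 q [ 0.9   0.39 -0.18 -0.   -1.   -0.53] open 0.194
24.736150889839337 [-0.09  0.37 -0.15]
togo cm (tool) [-0.08 -0.13 11.69]
```

View pics/s8.png

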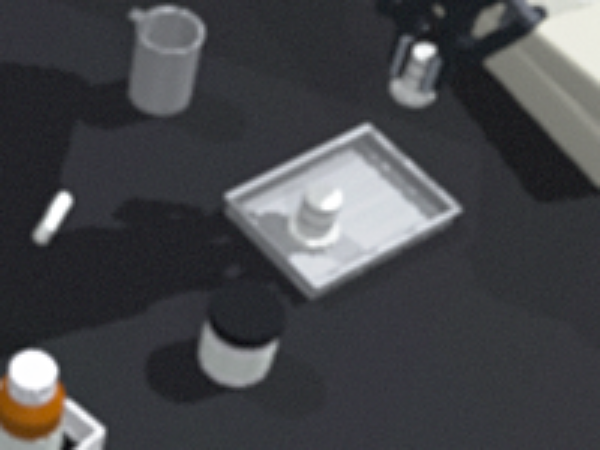

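The crop shows the large stopper standing on its head in the tray at (318,220), the held small stopper at (415,75), and the beaker and jar untouched. I'll check the clearance to the white instrument before going down.

Run:
```python
from w import *
c=cam("scene")
for p in((484,138),(490,150),(540,198)): print(p,ground(c,p,0),ground(c,p,40))
```

```text
(484, 138) [350.88 554.77] [385.77 517.81]
(490, 150) [395.87 542.29] [428.69 505.91]
(540, 198) [581.74 554.77] [605.98 517.81]
```

Call:
{"fn": "drive_tool", "kwargs": {"series": [{"jaw":1,"dx":0,"dy":-0.1,"dz":3,"ax":0,"ay":0,"az":0},{"jaw":1,"dx":0,"dy":0,"dz":4,"ax":0,"ay":0,"az":0},{"jaw":1,"dx":0,"dy":0,"dz":2.8,"ax":0,"ay":0,"az":0},{"jaw":1,"dx":0,"dy":0,"dz":1.3,"ax":0,"ay":0,"az":0},{"jaw":1,"dx":0,"dy":0,"dz":0.5,"ax":0,"ay":0,"az":0},{"jaw":1,"dx":0,"dy":0,"dz":0,"ax":0,"ay":0,"az":0}]}}

```text
time: 30.32
eef_pos: [535.7, 370.4, 16.6]
orientation: [0.827, -0.562, 0.0, -0.0]
wrist_force: [1.0, -0.6, 0.0]
opening: 0.2
grasp_force: 24.7
```

Call:
{"fn": "drive_tool", "kwargs": {"series": [{"jaw":1,"dx":0,"dy":0,"dz":0.1,"ax":0,"ay":0,"az":0},{"jaw":1,"dx":0,"dy":0,"dz":0,"ax":0,"ay":0,"az":0}]}}

```text
time: 30.58
eef_pos: [535.5, 370.6, 15.6]
orientation: [0.827, -0.562, 0.0, -0.001]
wrist_force: [0.0, -0.2, 0.4]
opening: 0.194
grasp_force: 24.7
```

Call:
{"fn": "drive_tool", "kwargs": {"series": [{"jaw":1,"dx":0,"dy":0,"dz":0.05,"ax":0,"ay":0,"az":0},{"jaw":1,"dx":0,"dy":0,"dz":0,"ax":0,"ay":0,"az":0}]}}

```text
time: 30.82
eef_pos: [535.5, 370.5, 14.8]
orientation: [0.827, -0.562, 0.0, -0.0]
wrist_force: [-0.4, -0.6, 2.9]
opening: 0.199
grasp_force: 25.1
```

Call:
{"fn": "drive_tool", "kwargs": {"series": [{"jaw":0.7,"dx":0,"dy":0,"dz":-0.05,"ax":0,"ay":0,"az":0},{"jaw":0.6,"dx":0,"dy":0,"dz":0,"ax":0,"ay":0,"az":0},{"jaw":0.6,"dx":0,"dy":0,"dz":0,"ax":0,"ay":0,"az":0},{"jaw":0.6,"dx":0,"dy":0,"dz":-2,"ax":0,"ay":0,"az":0},{"jaw":0.6,"dx":0,"dy":0,"dz":-5,"ax":0,"ay":0,"az":0},{"jaw":0.6,"dx":0,"dy":0,"dz":-4,"ax":0,"ay":0,"az":0},{"jaw":0.6,"dx":2,"dy":1.65,"dz":0,"ax":0,"ay":0,"az":0},{"jaw":0.6,"dx":4.2,"dy":3.45,"dz":0,"ax":0,"ay":0,"az":0},{"jaw":0.6,"dx":4.2,"dy":3.45,"dz":0,"ax":0,"ay":0,"az":0},{"jaw":0.6,"dx":4.2,"dy":3.45,"dz":0,"ax":0,"ay":0,"az":0}]}}

```text
time: 32.08
eef_pos: [476.6, 188.8, 124.8]
orientation: [0.827, -0.562, 0.0, -0.0]
wrist_force: [1.2, -0.9, 0.6]
opening: 0.397
grasp_force: 0.0
```

Call:
{"fn": "drive_tool", "kwargs": {"series": [{"jaw":0.6,"dx":3.2,"dy":2.6,"dz":0,"ax":0,"ay":0,"az":0},{"jaw":0.6,"dx":1.5,"dy":1.3,"dz":0,"ax":0,"ay":0,"az":0},{"jaw":0.6,"dx":0,"dy":0,"dz":0,"ax":0,"ay":0,"az":0},{"jaw":0.6,"dx":0,"dy":0,"dz":0,"ax":0,"ay":0,"az":0}]}}

```text
time: 32.58
eef_pos: [459.1, 133.2, 125.0]
orientation: [0.827, -0.562, 0.0, -0.0]
wrist_force: [0.2, 0.9, -0.1]
opening: 0.397
grasp_force: 0.0
```

Run:
```python
from w import *
o,R=state(); ms=look("stir_bar",(459,132),"w9",(-.9,-1.2,-.5))
for c,m in ms:
    p=cv2.minAreaRect(np.argwhere(m)[:,::-1].astype(np.float32)); b=cv2.boxPoints(p); print(p)
    g=np.array([ground(c,q,5) for q in b]);e=[g[1]-g[0],g[2]-g[1]];l=max(e,key=np.linalg.norm); print("centre",g.mean(0),"L",[np.linalg.norm(k) for k in e],"yaw",np.arctan2(l[1],l[0]))
look("small_stopper",(535.5,370.5),z=2,cams=("scene",))
```

```text
t 32.58 pos [459.13 133.17 125.02] ty [-0.93 -0.37] tilt -1.0 q [ 0.7   0.14 -0.56  0.   -0.88 -0.32] open 0.397
wrist stir_bar iou 0.54 [455.02 131.99  -0.89] 0.136
((324.9000244140625, 231.70004272460938), (64.51045989990234, 15.811387062072754), 71.56504821777344)
centre [455.22 132.32] L [np.float64(10.987112598715898), np.float64(47.71719501203929)] yaw 2.2644094079649983
scene small_stopper iou 0.72 [538.16 372.18] 0.198
```

View pics/w9.png

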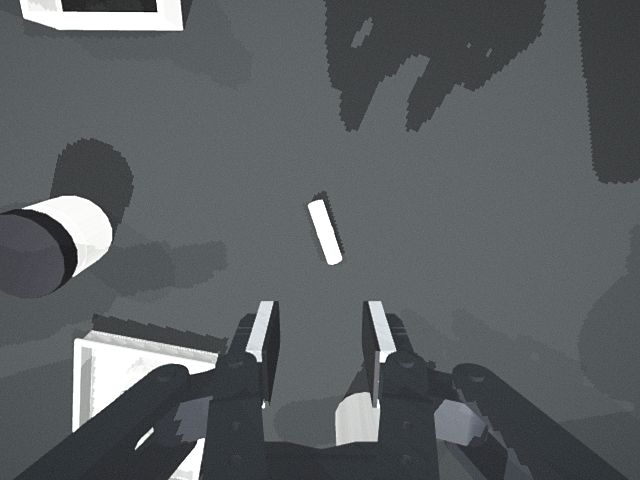

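The wrist picture shows the bar at (325,232) with its long axis tilted about 18° from the tool's x axis. I'll turn to match, descend and grip.

Call:
{"fn": "drive_tool", "kwargs": {"series": [{"jaw":0.55,"dx":0,"dy":0.05,"dz":1,"ax":0,"ay":0,"az":-0.89},{"jaw":0.55,"dx":0,"dy":0,"dz":2,"ax":0,"ay":0,"az":-0.89},{"jaw":0.55,"dx":0,"dy":0,"dz":4,"ax":0,"ay":0,"az":0},{"jaw":0.55,"dx":0,"dy":0,"dz":3,"ax":0,"ay":0,"az":0},{"jaw":0.55,"dx":0,"dy":0,"dz":1.5,"ax":0,"ay":0,"az":0},{"jaw":0.55,"dx":0,"dy":0,"dz":0.5,"ax":0,"ay":0,"az":0},{"jaw":0.55,"dx":0,"dy":0,"dz":0,"ax":0,"ay":0,"az":0}]}}

```text
time: 33.65
eef_pos: [458.0, 132.4, 4.8]
orientation: [0.904, -0.427, -0.0, 0.0]
wrist_force: [-0.0, -0.2, 0.2]
opening: 0.453
grasp_force: 0.0
```

Call:
{"fn": "drive_tool", "kwargs": {"series": [{"jaw":0.55,"dx":0,"dy":0,"dz":0.1,"ax":0,"ay":0,"az":0},{"jaw":1,"dx":0,"dy":0,"dz":0,"ax":0,"ay":0,"az":0},{"jaw":1,"dx":0,"dy":0,"dz":0,"ax":0,"ay":0,"az":0},{"jaw":1,"dx":0,"dy":0,"dz":0,"ax":0,"ay":0,"az":0},{"jaw":1,"dx":0,"dy":0,"dz":0,"ax":0,"ay":0,"az":0}], "force": 25}}

```text
time: 34.28
eef_pos: [458.2, 132.3, 4.3]
orientation: [0.904, -0.428, 0.0, -0.0]
wrist_force: [-1.8, 1.2, 6.2]
opening: 0.1
grasp_force: 26.3
```

Run:
```python
from w import *
o,R=state(); print(o["grasp_force"],o["wrist_force"])
togo(o,R,530.3,-343.3,147)
```

```text
t 34.27 pos [458.2  132.32   4.3 ] ty [-0.77 -0.63] tilt -1.0 q [ 0.7   0.32 -0.69  0.   -0.56 -0.01] open 0.1
26.29254232160747 [-1.81  1.18  6.16]
togo cm (tool) [ 41.34  24.59 -14.29]
```

Call:
{"fn": "drive_tool", "kwargs": {"series": [{"jaw":1,"dx":0,"dy":0,"dz":-2,"ax":0,"ay":0,"az":0},{"jaw":1,"dx":0,"dy":0,"dz":-5,"ax":0,"ay":0,"az":0},{"jaw":1,"dx":0,"dy":0,"dz":-5,"ax":0,"ay":0,"az":0},{"jaw":1,"dx":0,"dy":0,"dz":-2.5,"ax":0,"ay":0,"az":0},{"jaw":1,"dx":2.4,"dy":1.43,"dz":0,"ax":0,"ay":0,"az":0},{"jaw":1,"dx":4.7,"dy":2.8,"dz":0,"ax":0,"ay":0,"az":0},{"jaw":1,"dx":4.7,"dy":2.8,"dz":0,"ax":0,"ay":0,"az":0},{"jaw":1,"dx":4.7,"dy":2.8,"dz":0,"ax":0,"ay":0,"az":0},{"jaw":1,"dx":4.7,"dy":2.8,"dz":0,"ax":0,"ay":0,"az":0},{"jaw":1,"dx":4.7,"dy":2.8,"dz":0,"ax":0,"ay":0,"az":0}]}}

```text
time: 35.52
eef_pos: [502.9, -167.8, 148.9]
orientation: [0.904, -0.428, 0.0, -0.0]
wrist_force: [1.2, 0.2, 0.2]
opening: 0.097
grasp_force: 25.6
```

Call:
{"fn": "drive_tool", "kwargs": {"series": [{"jaw":1,"dx":4.7,"dy":2.8,"dz":0,"ax":0,"ay":0,"az":0},{"jaw":1,"dx":4.7,"dy":2.8,"dz":0,"ax":0,"ay":0,"az":0},{"jaw":1,"dx":3.6,"dy":2.1,"dz":0,"ax":0,"ay":0,"az":0},{"jaw":1,"dx":1.6,"dy":0.97,"dz":0,"ax":0,"ay":0,"az":0},{"jaw":1,"dx":0.8,"dy":0.5,"dz":0,"ax":0,"ay":0,"az":0},{"jaw":1,"dx":0,"dy":0,"dz":0,"ax":0,"ay":0,"az":0},{"jaw":1,"dx":0,"dy":0,"dz":0,"ax":0,"ay":0,"az":0}]}}

```text
time: 36.4
eef_pos: [529.7, -342.1, 149.0]
orientation: [0.904, -0.427, 0.0, -0.0]
wrist_force: [-0.7, 0.1, 0.3]
opening: 0.103
grasp_force: 25.6
```

Run:
```python
from w import *
o,R=state(); print(o["grasp_force"],o["wrist_force"])
togo(o,R,530.3,-343.3,10); look("dish",(530.3,-343.3),"w10")
```

```text
t 36.4 pos [ 529.74 -342.14  149.02] ty [-0.77 -0.64] tilt -1.0 q [-0.26  0.35 -0.2  -0.   -1.02  0.95] open 0.103
25.559898109640926 [-0.67  0.12  0.29]
togo cm (tool) [ 0.12  0.03 13.9 ]
wrist dish iou 0.88 [ 526.82 -342.95] 0.076
```

View pics/w10.png

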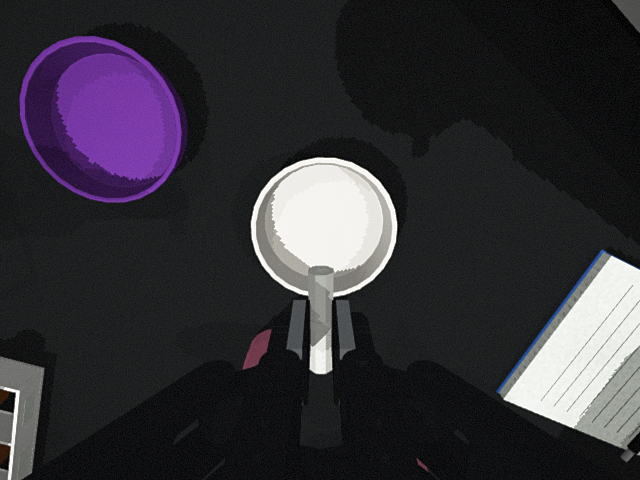

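The wrist picture shows the bar in the jaws at (320,320) and the white dish at (323,228) below. The purple one is well off at (100,120).

Call:
{"fn": "drive_tool", "kwargs": {"series": [{"jaw":1,"dx":0.05,"dy":0,"dz":3,"ax":0,"ay":0,"az":0},{"jaw":1,"dx":0,"dy":0,"dz":4,"ax":0,"ay":0,"az":0},{"jaw":1,"dx":0,"dy":0,"dz":4,"ax":0,"ay":0,"az":0},{"jaw":1,"dx":0,"dy":0,"dz":2,"ax":0,"ay":0,"az":0},{"jaw":1,"dx":0,"dy":0,"dz":0.8,"ax":0,"ay":0,"az":0},{"jaw":1,"dx":0,"dy":0,"dz":0,"ax":0,"ay":0,"az":0}]}}

```text
time: 37.25
eef_pos: [530.2, -343.3, 10.9]
orientation: [0.904, -0.427, -0.0, 0.0]
wrist_force: [1.3, 0.0, 0.6]
opening: 0.107
grasp_force: 25.6
```

Call:
{"fn": "drive_tool", "kwargs": {"series": [{"jaw":1,"dx":0,"dy":0,"dz":0.1,"ax":0,"ay":0,"az":0},{"jaw":1,"dx":0,"dy":0,"dz":0,"ax":0,"ay":0,"az":0}]}}

```text
time: 37.5
eef_pos: [530.5, -343.7, 10.8]
orientation: [0.904, -0.428, 0.001, -0.0]
wrist_force: [0.1, 0.2, -0.0]
opening: 0.104
grasp_force: 25.6
```

Call:
{"fn": "drive_tool", "kwargs": {"series": [{"jaw":1,"dx":0,"dy":0,"dz":0.1,"ax":0,"ay":0,"az":0},{"jaw":1,"dx":0,"dy":0,"dz":0,"ax":0,"ay":0,"az":0}]}}

```text
time: 37.75
eef_pos: [530.0, -343.6, 9.0]
orientation: [0.904, -0.428, 0.0, -0.0]
wrist_force: [0.0, 0.5, -0.5]
opening: 0.102
grasp_force: 25.6
```

Call:
{"fn": "drive_tool", "kwargs": {"series": [{"jaw":1,"dx":0,"dy":0,"dz":0.1,"ax":0,"ay":0,"az":0},{"jaw":1,"dx":0,"dy":0,"dz":0,"ax":0,"ay":0,"az":0}]}}

```text
time: 38.0
eef_pos: [530.1, -343.7, 8.3]
orientation: [0.904, -0.428, 0.0, 0.0]
wrist_force: [-1.7, -0.0, 4.6]
opening: 0.106
grasp_force: 26.1
```

Call:
{"fn": "drive_tool", "kwargs": {"series": [{"jaw":0.75,"dx":0,"dy":0,"dz":-0.05,"ax":0,"ay":0,"az":0},{"jaw":0.75,"dx":0,"dy":0,"dz":0,"ax":0,"ay":0,"az":0},{"jaw":0.75,"dx":0,"dy":0,"dz":0,"ax":0,"ay":0,"az":0},{"jaw":0.75,"dx":0,"dy":0,"dz":-2,"ax":0,"ay":0,"az":0},{"jaw":0.75,"dx":0,"dy":0,"dz":-4,"ax":0,"ay":0,"az":0},{"jaw":0.75,"dx":0,"dy":0,"dz":-5,"ax":0,"ay":0,"az":0},{"jaw":0.75,"dx":0,"dy":0,"dz":-5,"ax":0,"ay":0,"az":0},{"jaw":0.75,"dx":0,"dy":0,"dz":-4,"ax":0,"ay":0,"az":0},{"jaw":0.75,"dx":0,"dy":0,"dz":0,"ax":0,"ay":0,"az":0},{"jaw":0.75,"dx":0,"dy":0,"dz":0,"ax":0,"ay":0,"az":0}]}}

```text
time: 39.25
eef_pos: [529.6, -343.3, 207.8]
orientation: [0.904, -0.428, -0.0, -0.0]
wrist_force: [0.1, 0.8, -1.4]
opening: 0.253
grasp_force: 0.0
```

Run:
```python
from w import *
o,R=state()
a=arm.get_image("scene")[140:350,100:520];w=arm.get_image("wrist");s=arm.get_image("side")
w=cv2.resize(w,(400,300));s=cv2.resize(s,(400,300));a=cv2.resize(a,(600,300))
cv2.imwrite("pics/final.png",np.vstack([np.hstack([w,s]),np.pad(a,((0,0),(100,100),(0,0)))])[:,:,::-1])
```

```text
t 39.25 pos [ 529.63 -343.34  207.85] ty [-0.77 -0.63] tilt -1.0 q [-0.27  0.3  -0.12 -0.   -1.14  0.95] open 0.253
```

View pics/final.png

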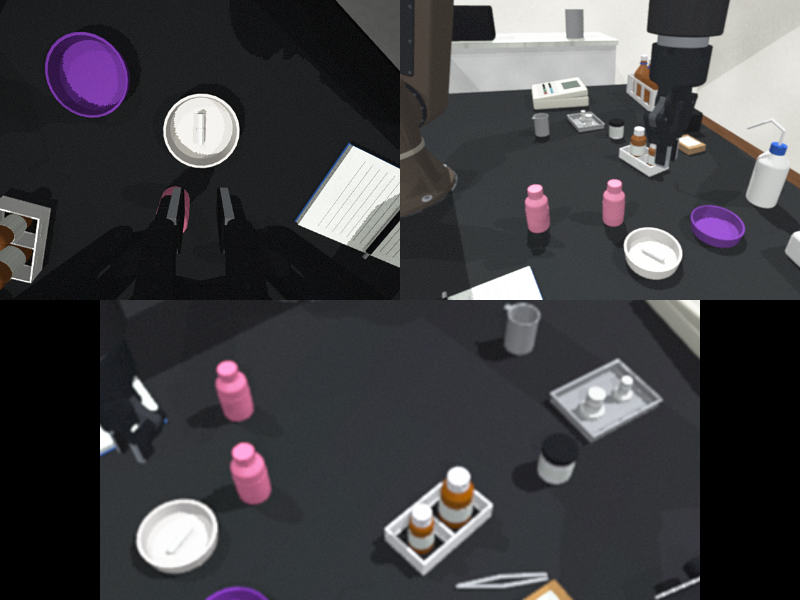

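The composite picture shows both bottles upright in their bays at (457,497) and (421,528), and both stoppers standing on their heads in the tray at (595,402) and (625,388). The bar lies in the middle of the white dish at (180,540), and the jar, beaker and pink bottles haven't moved. I'll hand it in.

```bash
python3 -c "
from station import arm
print(arm.job_done())"
```

```text
the job is handed in; nothing more can be done
None
```

The job is done and handed in at about 39 s: both bottles stand in their bays, both stoppers stand on their heads in the tray, the stirring bar lies in the middle of the white dish, and the jar and beaker were not moved.

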